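Run the last hazelnuts out of the pantry dispenser

TASK

Stand the tin measuring cup upright on the nut dispenser's foot board, centred under its outlet, and let go of it while the slide is still shut. Then take the wooden knob of the spring-return slide and pull it out until the raised rib on the slide is level with the tooth of the brass clip on the rail, and keep it there: all six hazelnuts must have run down into the cup, and you finish still holding the slide at that mark. Leave the clip and the other things on the table as they are.

Things in the scene. Friction and masses are not known exactly. Their poses are not given: they have to be found in the camera images.
- dispenser: Countertop gravity nut dispenser, fixed: wooden foot board (its top 16 mm up, x -70 to +130, y -68 to +68 mm), upright at the back (x +85 to +105 mm), clear hopper (x from -28 mm back, y -58 to +58, 114 to 367 mm up). Origin on the table straight below the outlet's middle, +z up; -x is its front, the way the slide is pulled.
- outlet (a point): Middle of the lower rim of the square steel outlet (opening 44 x 48 mm), 102 mm above the table, above the dispenser's origin; axes as the dispenser's. The space between it and the foot board is open to the front and to both sides, so the cup can be slid in low from the side, with its handle pointing out to that side.
- slide (a joint): Travel in m of the flat steel slide that shuts the outlet: 0 shut (as at the start), growing as it is pulled out towards the dispenser's -x, end stop at 0.085. A spring draws it shut whenever it is let go: about 4 N near shut, 10 N at 0.055. Opens from 3 mm on; the nuts all run out within a second or two at the mark.
- knob (a point): Middle of the slide's dark wooden pull knob, moves with it: 25 mm thick for 9 mm either side of this point (axis level along the dispenser's x), 32 mm flare at the front end; 121 mm above the table and 129 mm in front of the outlet's axis when shut. Pinch it from above across the dispenser's y; the slide's front plate (76 mm wide, 112 to 130 mm up) is 17 mm behind this point.
- index (a point): Top of the raised dark steel rib (4 mm wide, 56 mm long) that lies across the slide, on its middle line; 129 mm above the table and 36 mm in front of the outlet's axis when shut. Moves with the slide. Axes as the dispenser's.
- clip_mark (a point): Tip of the 3 mm wide tooth of the brass setting clip, a saddle 10 mm wide with a thumbscrew on the guide rail on the dispenser's +y side, reaching to 52 mm from the middle and 132 mm up; set 48 to 62 mm further out than the shut rib, differently each time. The slide is at the mark when index has the same place along the dispenser's x. Axes as the dispenser's.
- cup: Tin dry-measure cup, about 100 g, round, 94 mm across its rim, 84 mm across its foot, 60 mm high, wall 3 mm. Origin at the centre of its underside, +z up; its wooden handle (16 mm wide, 12 mm thick) points along -x at 44 to 56 mm height, from the wall out to 174 mm from the cup's axis.
- cup_handle (a point): Point on the middle of the cup's handle, 119 mm from the cup's axis and 50 mm above its underside; a good place to pinch the handle from above across its 16 mm width (along the cup's y).
- nut0: Hazelnut in its smooth shell, a ball of 20 mm diameter, 11 g; origin at its centre. Lies in the hopper at the start.
- nut1: Hazelnut in its smooth shell, a ball of 20 mm diameter, 11 g; origin at its centre. Lies in the hopper at the start.
- nut2: Hazelnut in its smooth shell, a ball of 20 mm diameter, 11 g; origin at its centre. Lies in the hopper at the start.
- nut3: Hazelnut in its smooth shell, a ball of 20 mm diameter, 11 g; origin at its centre. Lies in the hopper at the start.
- nut4: Hazelnut in its smooth shell, a ball of 20 mm diameter, 11 g; origin at its centre. Lies in the hopper at the start.
- nut5: Hazelnut in its smooth shell, a ball of 20 mm diameter, 11 g; origin at its centre. Lies in the hopper at the start.
- bowl: Bystander: dark turned wooden bowl, 124 mm across, 50 mm high. Origin under its centre.
- jar: Bystander: glass storage jar with wooden lid, 84 mm across, 150 mm high. Origin under its centre.
- canister: Bystander: tin canister with lid and wooden knob, 94 mm across, 159 mm high. Origin under its centre.
- crock: Bystander: grey stoneware crock with wooden lid, 136 mm across, 162 mm high. Origin under its centre.
- jug: Bystander: brown stoneware jug with a cork, 124 mm across, 209 mm high. Origin under its centre.
- apple: Bystander: red apple, 74 mm across, 64 mm high. Origin under its centre.
- spoon: Bystander: wooden spoon, 240 mm long, lying flat. Origin under its middle.

How it is judged:
By the outcome, as a careful person would: the job done as asked, in the order asked, and still so for the second after the job is handed in, while the arm keeps its last pose, push and grip.
It also fails if it takes over 64 s, if anything falls off the work surface, if the arm or the gripper's body presses on something with over 40 N, if the wrist force passes 120 N, or if a joint passes its speed limit or range.

ROBOT

A 7-joint arm with a two-finger parallel gripper is mounted at the origin on the work surface. World frame = base frame: x ahead of the robot, y to its left, z up, the work surface at z = 0. Lengths are in m, angles in rad, forces in N, time in s.
With the tool pointing down it reaches from about 0.4 to 0.875 m from the base axis. Payload 19.3 kg.
Tool frame: the origin (TCP) lies at the very end of the fingers, on their centre line; the grasp point (between the pads) lies 19 mm behind it; z points along the fingers, y is the line along which they close (so a half turn about z gives the same grasp; the last joint's range is limited). The gripper opens to 85 mm and grips with 20 to 120 N. Pads are 22 mm wide; open, the fingers measure 114 mm over their backs; the gripper's body (76 mm by 85 mm) begins 54 mm behind the grasp point. The pads swing forward as they close: fully open they stand 13 mm farther back than shut.
Start: joints at [-1.288, 0.521, -0.036, 1.599, 0.021, 1.021, -0.113], TCP at [0.216, 0.586, 0.231] pointing down, gripper open.
Joint ranges: [-2.91, 2.91], [-0.3, 2.13], [-1.5, 1.42], [0.17, 2.43], [-1.26, 4.41], [0.16, 1.93], [-2.52, 2.52]. Speed limits (rad/s): [1.89, 1.89, 2.39, 2.39, 3.01, 3.01, 3.01].

INTERFACE

Orientations are given as a rotation vector (axis times angle).
In Python, from rig import * gives the robot as it stands.
- The arm moves only by the tool play_rows, never from a script. Its argument "motion" is a list of rows, each a list of 5 numbers: the closure, from 0 (fully open) to 1 (shut), then the shift along the tool's x, y, z in m, then the turn about the tool's z in degrees. A call has 1 to 10 rows; each row shifts and turns the commanded pose from where the row before left it, along the tool's axes as they then stand; what a row does not reach is not made up. A row lasts 1/12 s, in which the tool goes at most 41.7 mm and 7.16 degrees, less where a joint would pass 70% of its speed; a pose out of reach is approached as far as the arm can. A call is refused whole if a number of a shift passes 0.0417 or a number of a turn 7.16, either way. A call with a gripper value outside its range is refused whole. The fingers move at their own pace and stop on an object; "grip_force" is the grip in N (left out, the last holds). Time passes only in rows, so rows that do not move let the fingers close. It gives the time, the measured TCP pose, the force, the opening and the grip force at its end, in the units of the state.
- read_state(): the state, without advancing time (a new reading comes with each control period).
- camera(name): name is "scene" or "top" or "wrist"; returns a dict with "pixels" (420x560x3 uint8, red, green, blue), "mtx" (3x3 intrinsics, pixels), "R" (3x3) and "t" (3): a world point X has camera coordinates R X + t; the wrist camera has in their place "tool_from_camera" (4x4, takes a point from camera to tool coordinates, whose origin is the TCP and whose axes are the flange's). Camera axes: x right, y down, z forward; pixel columns grow to the right and rows downward; lengths in m; the calibration is good to about 2 mm. A picture is of the moment at which its call begins: read the wrist's pose just before it. There is no depth.
- finish_job(): hands the job in; it is judged then, once.
The state is a dict: "clock": time; "q": joint angles; "qd": joint speeds; "tau": joint torques, N m; "tool_pos": TCP position; "orientation": TCP orientation; "contact_force": force on the tool from outside, world axes, zero at the start; "ft_torque": the same for the moment, N m; "grip_width": finger opening in m; "grasp_force": force on a finger pad.
Only numpy, scipy, OpenCV 4.12 (cv2) and the standard library are available. Lean on these libraries where they do the work, as an engineer would, in place of code of your own. Each camera call takes 0.05 s, during which the arm holds its last target. There are 200 camera calls.

## Working session

There is one attempt and no reset: what is moved stays moved. The work goes in short steps, Python scripts to look and compute and a tool call to move; the robot and the scene stay as the last step left them, time stands still between calls to the robot, and variables do not carry over. Pictures are saved under pics/ and viewed, at most 10 in all, crops included, and the job is handed in when it is done.

Besides the shell and the picture viewer there is one more tool, called by a JSON object that holds its "api" and its "payload". play_rows: Moves the arm, as the interface text tells. Its arguments: {"type":"object","properties":{"motion":{"type":"array","items":{"type":"array","items":{"type":"number"}}},"grip_force":{"type":"number"}},"required":["motion"]}

```bash
mkdir -p pics; cat > h.py <<'E'
from rig import *
import numpy as np, cv2
def save(c,f): cv2.imwrite('pics/'+f,np.ascontiguousarray(c['pixels'][:,:,::-1]))
def ray(c,u,v):
    d=np.linalg.inv(c['mtx'])@[u,v,1]; R,t=c['R'],c['t']
    return -R.T@t, R.T@d
def onz(c,u,v,z):
    o,d=ray(c,u,v); return o+d*(z-o[2])/d[2]
def proj(c,X):
    p=c['mtx']@(c['R']@np.array(X)+c['t']); return p[:2]/p[2]
E
python3 - <<'E'
from h import *
import pickle
s=read_state(); print(s)
C={}
for n in ['scene','top']:
    C[n]=camera(n); save(C[n],n+'0.png'); print(n,C[n]['mtx'].tolist(),(-C[n]['R'].T@C[n]['t']))
pickle.dump(C,open('c0.pkl','wb'))
E
```

```text
{'clock': 0.0, 'q': array([-1.2881737 ,  0.52201512, -0.03631096,  1.59999235,  0.02121297,
        1.02108919, -0.11283415]), 'qd': array([-0.00030928, -0.00097875, -0.00080147, -0.00087993,  0.0007946 ,
       -0.00016166,  0.00020926]), 'tau': array([ 1.69675608e-03, -9.27095819e+01,  1.98134176e+00, -3.69933379e+01,
        1.80371047e-02,  8.13632912e-03, -3.77729089e-05]), 'tool_pos': array([0.21590048, 0.58617577, 0.23073083]), 'orientation': array([-5.51405188e-01, -3.09272272e+00,  1.75040787e-03]), 'contact_force': array([-0.1150925 ,  0.53592816, -0.17869375]), 'ft_torque': array([0.02288507, 0.01052337, 0.02982301]), 'grasp_force': 0.0, 'grip_width': 0.08558117907088521}
scene [[517.376993498156, 0.0, 277.8404485800389], [0.0, 517.376993498156, 199.31877472851767], [0.0, 0.0, 1.0]] [ 1.3087678  -1.03951073  0.94197206]
top [[513.1287605523388, 0.0, 277.5889667002635], [0.0, 513.1287605523388, 212.142506530519], [0.0, 0.0, 1.0]] [0.43290965 0.01872319 2.12063895]
```

View pics/scene0.png

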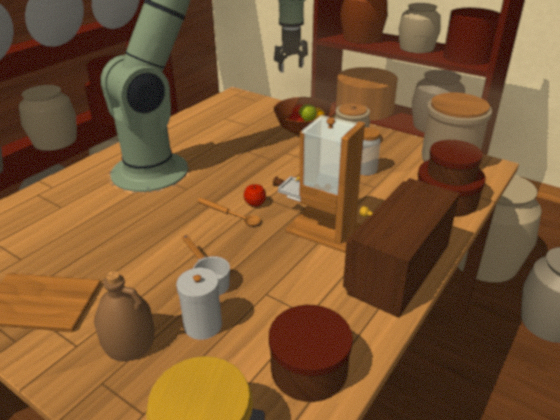

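View pics/top0.png

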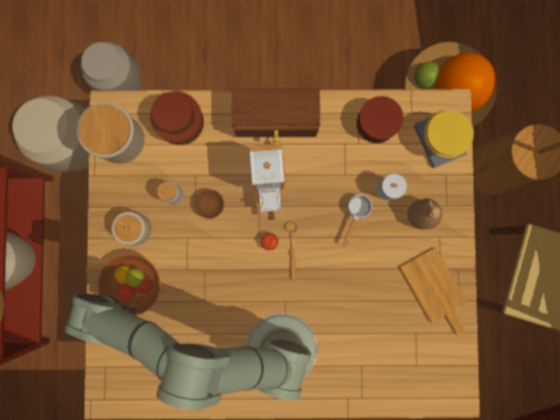

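The scene view shows the dispenser at about (325,185) with its slide toward the robot, and the cup at about (212,275) behind the canister. In the top view, the hopper is at (267,167), the slide at (270,200), the knob at about (270,214), the cup at (360,206) with its handle end at (346,241), the canister at (394,187) and the apple at (270,241).

```bash
python3 - <<'E'
from h import *
import pickle
C=pickle.load(open('c0.pkl','rb'))
def crop(c,u0,v0,w,h,k):
    return cv2.resize(np.ascontiguousarray(c['pixels'][v0:v0+h,u0:u0+w,::-1]),None,fx=k,fy=k,interpolation=cv2.INTER_CUBIC)
a=crop(C['top'],235,125,80,100,5)   #400x500
b=crop(C['top'],330,170,80,100,5)
cv2.imwrite('pics/crop1.png',np.hstack([a,b]))
c=crop(C['scene'],170,100,200,150,4); cv2.imwrite('pics/crop2.png',c)
E
```

```text
(no output)
```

View pics/crop1.png

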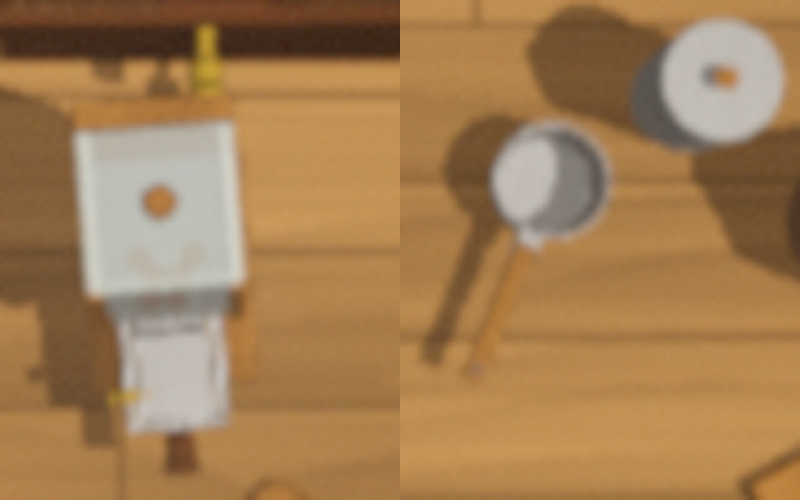

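View pics/crop2.png

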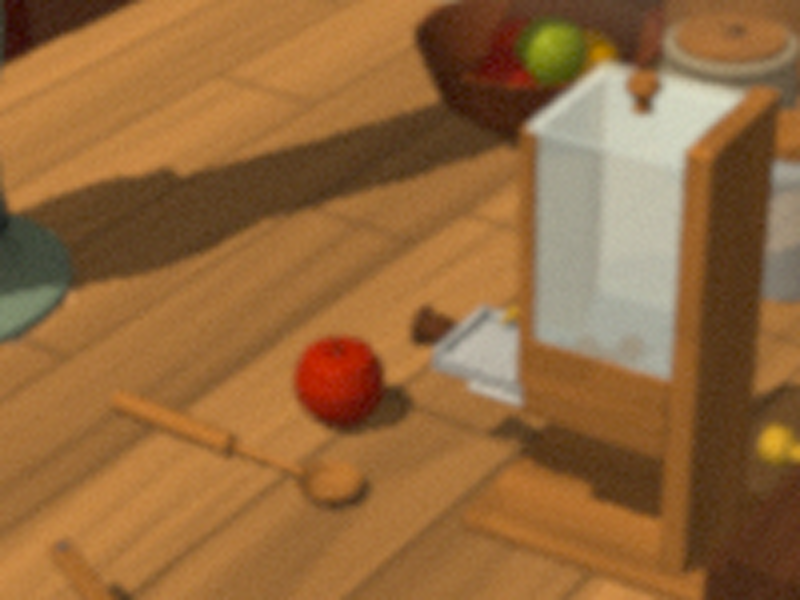

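Crops: the hopper top corners are at (77,132), (232,122), (90,297) and (243,284), and the front plate corners at (127,432) and (228,424). The knob is at (181,455), the clip tooth at about (130,397), and the cup rim centre at (550,180) with its handle end at (475,372). In the scene crop the knob is at (432,325) and the clip at (512,315).

```bash
python3 - <<'E'
from h import *
import pickle
C=pickle.load(open('c0.pkl','rb')); c=C['top']
f=lambda u,v,z,x0=235,y0=125: onz(c,x0+(u+.5)/5-.5,y0+(v+.5)/5-.5,z)[:2].round(4)
for n,a in dict(hTL=(77,132,.367),hTR=(232,122,.367),hBL=(90,297,.367),hBR=(243,284,.367),pL=(127,432,.13),pR=(228,424,.13),knob=(181,455,.125),clip=(125,397,.135)).items(): print(n,f(*a))
g=lambda u,v,z: f(u-400,v,z,330,170)
cup=g(550,180,.06); he=g(475,372,.056); print('cup',cup,he,np.linalg.norm(he-cup),np.degrees(np.arctan2(*(he-cup)[::-1])))
print('can',g(722,80,.13)); 
for n,u,v,z in [('apple',270,241,.04),('bowl',208,203,.05),('spoon',291,227,.01),('spoonEnd',293,278,.01),('jug',425,213,.1)]: print(n,onz(c,u,v,z)[:2].round(3))
# knob by two views
o1,d1=ray(c,235+181/5,125+455/5); o2,d2=ray(C['scene'],170+432/4,100+325/4)
A=np.array([d1,-d2]).T; s=np.linalg.lstsq(A,o2-o1,rcond=None)[0]; print('knob2',o1+s[0]*d1,o2+s[1]*d2)
w=camera('wrist'); print(w['tool_from_camera'].round(4).tolist(), w['mtx'].tolist())
E
```

```text
hTL [0.7491 0.1084]
hTR [0.7557 0.0015]
hBL [0.6347 0.0995]
hBR [ 0.6434 -0.0056]
pL [0.5564 0.0817]
pR [0.5624 0.0032]
knob [0.5387 0.0398]
clip [0.5833 0.083 ]
cup [ 0.5813 -0.3172] [ 0.4271 -0.2556] 0.16604878801123488 158.22422047369804
can [ 0.654  -0.4411]
apple [0.44  0.044]
bowl [0.594 0.295]
spoon [ 0.498 -0.042]
spoonEnd [ 0.289 -0.049]
jug [ 0.548 -0.569]
knob2 [0.53730209 0.03829852 0.12106983] [0.53765057 0.03856361 0.12109062]
[[-0.0013, -0.9499, -0.3126, 0.079], [1.0, -0.0012, -0.0005, 0.0011], [0.0001, -0.3126, 0.9499, -0.1417], [0.0, 0.0, 0.0, 1.0]] [[322.41671265528606, 0.0, 277.7450600553043], [0.0, 322.41671265528606, 212.77242502979493], [0.0, 0.0, 1.0]]
```

{"api": "play_rows", "payload": {"motion": [[0,-0.0258,-0.025,0,0],[0,-0.0258,-0.025,0,0],[0,-0.0258,-0.025,0,0],[0,-0.0258,-0.025,0,0],[0,-0.0258,-0.025,0,0],[0,-0.0258,-0.025,0,0],[0,-0.0258,-0.025,0,0],[0,-0.0258,-0.025,0,0]]}}

```text
clock: 0.82
tool_pos: [0.3409, 0.3258, 0.2313]
orientation: [0.551, 3.093, 0.0]
contact_force: [1.1, 0.8, 0.6]
grip_width: 0.0853
grasp_force: 0.0
```

{"api": "play_rows", "payload": {"motion": [[0,-0.0258,-0.025,0,0],[0,-0.0258,-0.025,0,0],[0,-0.0258,-0.025,0,0],[0,-0.0258,-0.025,0,0],[0,-0.0258,-0.025,0,0],[0,-0.0258,-0.025,0,0],[0,-0.0258,-0.025,0,0]]}}

```text
clock: 1.4
tool_pos: [0.4499, 0.0991, 0.2314]
orientation: [0.551, 3.093, 0.0]
contact_force: [1.1, 0.5, 0.5]
grip_width: 0.0851
grasp_force: 0.0
```

{"api": "play_rows", "payload": {"motion": [[0,-0.0148,-0.0343,0,0],[0,-0.0148,-0.0343,0,0],[0,-0.0148,-0.0343,0,0],[0,-0.0148,-0.0343,0,0],[0,-0.0148,-0.0343,0,0],[0,-0.0148,-0.0343,0,0],[0,-0.0148,-0.0343,0,0],[0,-0.0148,-0.0343,0,0],[0,-0.0148,-0.0343,0,0],[0,-0.0148,-0.0343,0,0]]}}

```text
clock: 2.23
tool_pos: [0.4696, -0.274, 0.2313]
orientation: [-0.551, -3.093, -0.0]
contact_force: [1.1, -0.7, 0.2]
grip_width: 0.0854
grasp_force: 0.0
```

{"api": "play_rows", "payload": {"motion": [[0,0,0,0,0],[0,0,0,0,0],[0,0,0,0,0]]}}

```text
clock: 2.48
tool_pos: [0.4697, -0.2717, 0.231]
orientation: [-0.551, -3.092, -0.001]
contact_force: [0.7, 0.1, 0.2]
grip_width: 0.0854
grasp_force: 0.0
```

```bash
cat >> h.py <<'E'
import pickle
from scipy.spatial.transform import Rotation as Ro
def wrist():
    s=read_state(); c=camera('wrist'); M=np.eye(4); M[:3,:3]=Ro.from_rotvec(s['orientation']).as_matrix(); M[:3,3]=s['tool_pos']
    W=np.linalg.inv(M@c['tool_from_camera']); c['R']=W[:3,:3]; c['t']=W[:3,3]; return s,c
def axes(s): return Ro.from_rotvec(s['orientation']).as_matrix()
E
python3 - <<'E'
from h import *
s,c=wrist(); print(s['q'].round(3),s['tool_pos'],axes(s).round(3).tolist(),s['clock'])
save(c,'w1.png'); pickle.dump((s,c),open('w1.pkl','wb'))
E
```

```text
[ 0.188  0.406  0.304  1.831 -0.149  0.928  1.776] [ 0.46974868 -0.27174309  0.23099553] [[-0.938, 0.346, -0.001], [0.346, 0.938, 0.0], [0.001, 0.0, -1.0]] 2.4833
```

View pics/w1.png

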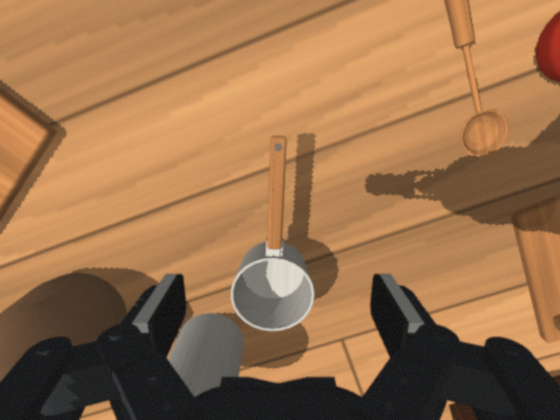

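The wrist view shows the handle from its tip at (279,138) to its root at (274,250), and the cup rim ellipse centred at about (273,294). The canister at (205,370) is close to the cup.

```bash
python3 - <<'E'
from h import *
s,c=pickle.load(open('w1.pkl','rb'))
# precise handle centre line by colour mask against row scan
img=c['pixels'].astype(int); 
tip=onz(c,279,137,.056);root=onz(c,274,244,.056);rim=onz(c,273,294,.06)
L=onz(c,232,294,.06);R=onz(c,314,294,.06)
print(tip,root,rim,L,R,np.linalg.norm(L-R))
for v in (160,180,200,220):
    r=img[v,255:300]; print(v,[int(x) for x in (r[:,0]-r[:,2])])
d=rim-tip; print(np.linalg.norm(d),np.degrees(np.arctan2(-d[1],-d[0])))
can=onz(c,205,330,.15);print('can near',can)
h=rim-d/np.linalg.norm(d)*.119; e=h-s['tool_pos']; A=axes(s); print(h, A.T@e)
E
```

```text
[ 0.42223523 -0.25184771  0.056     ] [ 0.52516181 -0.29547119  0.056     ] [ 0.57981479 -0.31705558  0.06      ] [ 0.56397731 -0.35985591  0.06      ] [ 0.59565302 -0.27425323  0.06      ] 0.09127524247827637
160 [111, 112, 112, 111, 113, 112, 114, 114, 114, 113, 113, 114, 114, 112, 109, 110, 111, 113, 108, 108, 111, 115, 115, 114, 115, 116, 117, 112, 103, 88, 79, 81, 83, 80, 77, 75, 72, 76, 78, 76, 71, 63, 61, 58, 58]
180 [103, 102, 102, 104, 103, 104, 105, 104, 106, 105, 105, 105, 105, 106, 110, 116, 116, 115, 114, 112, 115, 116, 117, 113, 113, 115, 111, 101, 88, 81, 95, 105, 105, 105, 104, 103, 103, 104, 102, 99, 87, 70, 59, 63, 63]
200 [102, 100, 100, 98, 97, 97, 98, 98, 95, 95, 95, 93, 93, 100, 112, 118, 119, 113, 113, 112, 115, 116, 115, 113, 114, 111, 102, 86, 79, 94, 102, 105, 105, 106, 104, 104, 101, 100, 86, 71, 61, 56, 54, 55, 57]
220 [102, 101, 102, 102, 102, 100, 101, 101, 100, 98, 98, 95, 98, 111, 120, 120, 115, 110, 112, 113, 114, 112, 110, 109, 106, 99, 86, 77, 87, 97, 100, 99, 100, 101, 100, 102, 97, 81, 66, 59, 55, 56, 58, 57, 57]
0.17058541883668368 157.51977870532008
can near [ 0.5393886  -0.36053566  0.15      ]
[ 0.46988765 -0.27156672  0.05720961] [-1.91523112e-04  1.66556212e-04  1.73785877e-01]
```

{"api": "play_rows", "payload": {"motion": [[0,0,0,0.033,2.3],[0,0,0,0.033,0],[0,0,0,0.033,0],[0,0,0,0.033,0],[0,0,0,0.033,0],[0,0,0,0.022,0],[0,0,0,0.011,0],[0,0,0,0,0]]}}

```text
clock: 3.2
tool_pos: [0.4692, -0.2707, 0.0316]
orientation: [-0.611, -3.079, -0.002]
contact_force: [-0.6, 0.6, -0.3]
grip_width: 0.0852
grasp_force: 0.0
```

{"api": "play_rows", "payload": {"motion": [[1,0,0,0,0],[1,0,0,0,0],[1,0,0,0,0],[1,0,0,0,0],[1,0,0,0,0],[1,0,0,0,0],[1,0,0,0,0],[1,0,0,0,0]], "grip_force": 60}}

```text
clock: 3.87
tool_pos: [0.47, -0.2722, 0.0335]
orientation: [0.613, 3.081, -0.0]
contact_force: [-0.4, 1.3, 2.5]
grip_width: 0.0147
grasp_force: 62.1
```

{"api": "play_rows", "payload": {"motion": [[1,0,0,-0.01,0],[1,0,0,-0.02,0],[1,0,0,-0.03,0],[1,0,0,-0.04,0],[1,0,0,-0.04,0],[1,0,0,-0.02,0],[1,0,0,0,0],[1,0,0,0,0]]}}

```text
clock: 4.53
tool_pos: [0.4702, -0.2722, 0.1948]
orientation: [0.613, 3.079, -0.0]
contact_force: [0.9, 0.4, -2.2]
grip_width: 0.015
grasp_force: 61.7
```

```bash
python3 - <<'E'
from h import *
s,c=wrist(); print(s['q'].round(3),s['tool_pos'],axes(s).round(3).tolist(),s['clock'],s['grip_width'],s['contact_force'])
pickle.dump((s,c),open('w2.pkl','wb')); C={n:camera(n) for n in('scene','top')}; pickle.dump(C,open('c1.pkl','wb'))
def crop(c,u0,v0,w,h,k): return cv2.resize(np.ascontiguousarray(c['pixels'][v0:v0+h,u0:u0+w,::-1]),None,fx=k,fy=k,interpolation=cv2.INTER_CUBIC)
cv2.imwrite('pics/m2.png',np.hstack([crop(c,0,0,560,420,.8)[:, :400],crop(C['scene'],110,130,133,112,3)]))
E
```

```text
[ 0.189  0.453  0.307  1.869 -0.179  0.844  1.764] [ 0.47021666 -0.27221729  0.19482435] [[-0.924, 0.383, 0.002], [0.383, 0.924, -0.001], [-0.002, 0.0, -1.0]] 4.5333 0.01499222383874 [ 0.86012902  0.36044915 -2.2187882 ]
```

View pics/m2.png

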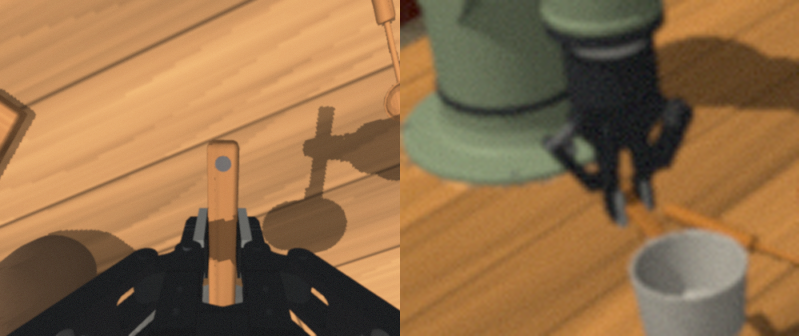

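The handle is firmly held (15 mm opening) and the cup hangs level. No camera body shows on the hand. I turn it so the handle points to the dispenser's +y, then go round its front.

{"api": "play_rows", "payload": {"motion": [[1,0,0,-0.003,3.5],[1,0,0,-0.003,6.5],[1,0,0,-0.003,7],[1,0,0,-0.003,7],[1,0,0,0,7],[1,0,0,0,7],[1,0,0,0,7],[1,0,0,0,7],[1,0,0,0,6.5],[1,0,0,0,4.7]]}}

```text
clock: 5.52
tool_pos: [0.4694, -0.2719, 0.2043]
orientation: [-2.143, -2.295, 0.002]
contact_force: [-0.6, 0.2, -2.0]
grip_width: 0.0147
grasp_force: 61.6
```

{"api": "play_rows", "payload": {"motion": [[1,0.018,0,0,0],[1,0.0361,-0.0006,0,0],[1,0.0361,-0.0006,0,0],[1,0.0361,-0.0006,0,0],[1,0.0361,-0.0006,0,0],[1,0.0361,-0.0006,0,0],[1,0.0361,-0.0006,0,0],[1,0.0361,-0.0006,0,0],[1,0.0361,-0.0006,0,0],[1,0.0361,-0.0006,0,0]]}}

```text
clock: 6.35
tool_pos: [0.4379, 0.0709, 0.2047]
orientation: [-2.137, -2.302, 0.002]
contact_force: [1.4, -0.1, -1.0]
grip_width: 0.0147
grasp_force: 61.7
```

{"api": "play_rows", "payload": {"motion": [[1,0.0361,-0.0006,0,0],[1,0.0361,-0.0006,0,0],[1,0.018,-0.0009,0,0],[1,0,0,0,0],[1,0,0,0,0]]}}

```text
clock: 6.77
tool_pos: [0.4295, 0.1597, 0.2045]
orientation: [2.135, 2.305, -0.003]
contact_force: [-0.4, -0.1, -1.1]
grip_width: 0.0147
grasp_force: 61.7
```

```bash
python3 - <<'E'
from h import *
s,c=wrist(); A=axes(s); print(s['q'].round(3),s['tool_pos'],np.degrees(np.arctan2(A[1,0],A[0,0])),s['clock'],s['grip_width'])
for P in [(.60,.33),(.6676,.2977)]:
    e=np.array([*P,s['tool_pos'][2]])-s['tool_pos']; print(A.T@e)
E
```

```text
[-0.953  0.344  0.589  2.072 -0.263  0.8   -0.129] [0.42949721 0.15966277 0.20450563] 94.39641630662298 6.7667 0.01466753149545881
[ 0.1567657   0.18305812 -0.00046048]
[ 0.11937878  0.24798321 -0.00049917]
```

{"api": "play_rows", "payload": {"motion": [[1,0.0112,0.013,0,0],[1,0.0224,0.026,0,0],[1,0.0224,0.026,0,0],[1,0.0224,0.026,0,0],[1,0.0224,0.026,0,0],[1,0.0224,0.026,0,0],[1,0.0224,0.026,0,0],[1,0.0112,0.014,0,0]]}}

```text
clock: 7.48
tool_pos: [0.6029, 0.3302, 0.2041]
orientation: [2.137, 2.303, -0.001]
contact_force: [0.9, 0.4, -1.5]
grip_width: 0.0147
grasp_force: 61.6
```

{"api": "play_rows", "payload": {"motion": [[1,-0.0124,0.0217,0,0],[1,-0.0124,0.0217,0,0],[1,-0.0124,0.0217,0,0],[1,0,0,0,0],[1,0,0,0,0],[1,0,0,0,0]]}}

```text
clock: 7.98
tool_pos: [0.6685, 0.2958, 0.2046]
orientation: [-2.138, -2.301, 0.002]
contact_force: [-0.9, 1.2, -0.5]
grip_width: 0.0148
grasp_force: 61.7
```

```bash
python3 - <<'E'
from h import *
s,c=wrist(); A=axes(s); print(s['q'].round(3),s['tool_pos'],np.degrees(np.arctan2(A[1,0],A[0,0])),s['clock'],s['grip_width'])
T=camera('top'); pickle.dump((s,T,c),open('p3.pkl','wb'))
def crop(c,u0,v0,w,h,k): return cv2.resize(np.ascontiguousarray(c['pixels'][v0:v0+h,u0:u0+w,::-1]),None,fx=k,fy=k,interpolation=cv2.INTER_CUBIC)
cv2.imwrite('pics/p3.png',np.hstack([crop(T,160,130,140,120,3),crop(c,0,0,560,530,.68)[:360]]) if 0 else np.hstack([crop(T,160,130,133,100,3),crop(c,0,0,560,420,.7142)[:300]]))
E
```

```text
[-0.771  0.783  0.512  1.32  -0.39   1.139 -0.148] [0.6685378  0.29575512 0.20463555] 94.197272964213 7.9833 0.014804890139502199
```

View pics/p3.png

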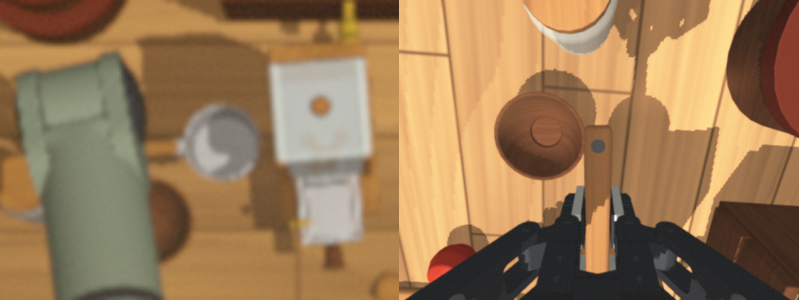

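The top crop shows the cup level at (221,141), beside the hopper on the +y side. The wrist view shows the bowl (crop 540,137) clear to one side of the handle.

```bash
python3 - <<'E'
from h import *
s,T,c=pickle.load(open('p3.pkl','rb'))
print('cup seen',onz(T,160+221/3-.3,130+141/3-.3,.231),'expected',s['tool_pos'][:2]+.119*np.array([.0741,-.9973]))
a=np.radians(4.3); O=np.array([.5375,.0385])+.129*np.array([np.cos(a),np.sin(a)]); X=np.array([np.cos(a),np.sin(a)]);Y=np.array([-X[1],X[0]])
# check predictions of model points in both views
C=pickle.load(open('c0.pkl','rb'))
def W(x,y,z): return np.array([*(O+x*X+y*Y),z])
for n,p in dict(hopFL=(-.028,.058,.367),hopFR=(-.028,-.058,.367),plL=(-.112,.038,.13),plR=(-.112,-.038,.13),knob=(-.129,0,.121),footFR=(-.07,-.068,.016)).items():
    t=proj(C['top'],W(*p)); q=proj(C['scene'],W(*p)); print(n,'top crop',((t-[235,125])*5).round(),'scene crop',((q-[170,100])*4).round())
print(O, 'goal TCP',O+.119*Y, axes(s).T@(np.array([*(O+.119*Y),.067])-s['tool_pos']))
E
```

```text
cup seen [0.6777575  0.17696097 0.231     ] expected [0.6773557  0.17707642]
hopFL top crop [ 82. 296.] scene crop [598.  20.]
hopFR top crop [250. 283.] scene crop [516.  83.]
plL top crop [130. 436.] scene crop [477. 298.]
plR top crop [228. 429.] scene crop [425. 344.]
knob top crop [181. 455.] scene crop [432. 325.]
footFR top crop [259. 384.] scene crop [454. 507.]
[0.66613688 0.04817226] goal TCP [0.65721441 0.16683729] [-0.12767474 -0.02057977  0.13772149]
```

{"api": "play_rows", "payload": {"motion": [[1,0,0,0.018,0],[1,0,0,0.034,0],[1,0,0,0.034,0],[1,0,0,0.034,0],[1,0,0,0.0177,0],[1,0,0,0,0],[1,0,0,0,0]]}}

```text
clock: 8.67
tool_pos: [0.6681, 0.2972, 0.0676]
orientation: [-2.136, -2.303, 0.001]
contact_force: [0.2, 0.5, 0.2]
grip_width: 0.0147
grasp_force: 61.6
```

{"api": "play_rows", "payload": {"motion": [[1,-0.009,-0.002,0,0],[1,-0.018,-0.003,0,0],[1,-0.018,-0.003,0,0],[1,-0.018,-0.003,0,0],[1,-0.018,-0.003,0,0],[1,-0.018,-0.003,0,0],[1,-0.018,-0.003,0,0],[1,-0.0107,-0.0006,0,0],[1,0,0,0,0],[1,0,0,0,0]]}}

```text
clock: 9.5
tool_pos: [0.6582, 0.168, 0.0689]
orientation: [2.137, 2.302, 0.003]
contact_force: [0.3, 1.0, -1.2]
grip_width: 0.0145
grasp_force: 61.7
```

```bash
python3 - <<'E'
from h import *
s=read_state(); A=axes(s); print(s['tool_pos'],s['contact_force'],s['clock'])
S=camera('scene');T=camera('top'); pickle.dump((s,S,T),open('p4.pkl','wb'))
print(A.T@(np.array([.6572,.1668,.0495])-s['tool_pos']))
E
```

```text
[0.65820951 0.16801295 0.06888367] [ 0.31009954  0.97313745 -1.22183466] 9.5
[-0.00114988 -0.00112832  0.01938096]
```

Free so far; now I lower gently until it touches.

{"api": "play_rows", "payload": {"motion": [[1,-0.001,-0.001,0.006,0],[1,0,0,0.006,0],[1,0,0,0.004,0],[1,0,0,0.002,0],[1,0,0,0,0],[1,0,0,0,0]]}}

```text
clock: 10.1
tool_pos: [0.6565, 0.1673, 0.0494]
orientation: [-2.136, -2.303, 0.0]
contact_force: [-1.8, 1.1, 3.7]
grip_width: 0.015
grasp_force: 62.3
```

```bash
python3 - <<'E'
from h import *
s=read_state(); A=axes(s); print(s['tool_pos'],s['contact_force'],s['ft_torque'],s['clock'])
E
```

```text
[0.65650435 0.16730845 0.04938457] [-1.81093073  1.1490113   3.68417515] [ 0.10630216  0.46209772 -0.11603462] 10.1
```

{"api": "play_rows", "payload": {"motion": [[0.75,0,0,0,0],[0.6,0,0,0,0],[0.4,0,0,0,0],[0.4,0,0,0,0],[0.4,0,0,0,0],[0.4,0,0,0,0]]}}

```text
clock: 10.6
tool_pos: [0.6566, 0.167, 0.0496]
orientation: [2.137, 2.303, -0.0]
contact_force: [-0.9, 0.1, 0.4]
grip_width: 0.0512
grasp_force: 0.0
```

{"api": "play_rows", "payload": {"motion": [[0.4,0,0,-0.005,0],[0.4,0,0,-0.02,0],[0.4,0.01,0,-0.03,0],[0.4,0.02,0,-0.035,0],[0.4,0.02,0,-0.035,0],[0.2,0.02,0,-0.035,0],[0.0,0,0,-0.02,0],[0,0,0,0,0],[0,0,0,0,0]]}}

```text
clock: 11.35
tool_pos: [0.6517, 0.237, 0.231]
orientation: [2.136, 2.303, 0.003]
contact_force: [0.2, -0.1, -1.3]
grip_width: 0.0855
grasp_force: 0.0
```

```bash
python3 - <<'E'
from h import *
s,c=wrist(); A=axes(s); print(s['q'].round(3),s['tool_pos'],s['clock'],s['grip_width'],s['contact_force'])
S=camera('scene');T=camera('top'); pickle.dump((s,S,T,c),open('p5.pkl','wb'))
def crop(c,u0,v0,w,h,k): return cv2.resize(np.ascontiguousarray(c['pixels'][v0:v0+h,u0:u0+w,::-1]),None,fx=k,fy=k,interpolation=cv2.INTER_CUBIC)
cv2.imwrite('pics/p5.png',np.hstack([crop(S,265,150,100,100,4),crop(T,220,140,80,80,5)]))
E
```

```text
[-0.737  0.693  0.524  1.419 -0.363  1.124 -0.081] [0.65167767 0.23701842 0.23101137] 11.35 0.0854742494250407 [ 0.20023459 -0.13365653 -1.25084966]
```

View pics/p5.png

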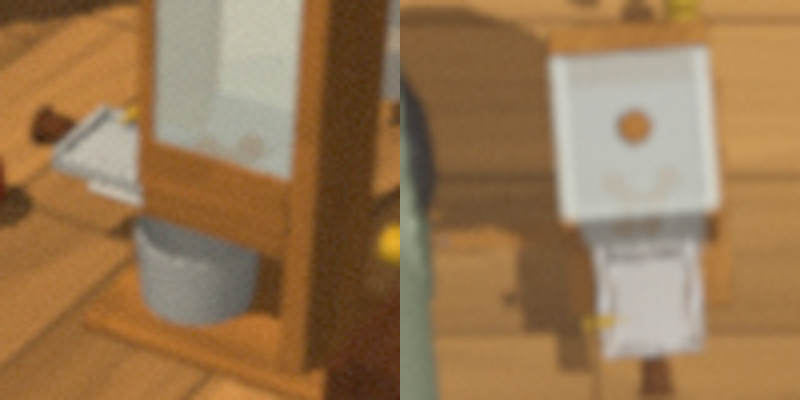

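The cup stands upright on the board under the outlet (crop left, foot bottom at about (195,323)). The slide is still shut. Next is the knob.

{"api": "play_rows", "payload": {"motion": [[0,0.0023,-0.0303,0,0],[0,0.0023,-0.0303,0,0],[0,0.0023,-0.0303,0,0],[0,0.0023,-0.0303,0,0],[0,0.0022,-0.0303,0,0]]}}

```text
clock: 11.92
tool_pos: [0.4977, 0.2361, 0.2286]
orientation: [-2.137, -2.302, 0.003]
contact_force: [1.0, 0.6, 0.6]
grip_width: 0.0854
grasp_force: 0.0
```

{"api": "play_rows", "payload": {"motion": [[0,0,0,0,6.9],[0,0,0,0,6.9],[0,0,0,0,6.9],[0,0,0,0,6.9],[0,0,0,0,6.9],[0,0,0,0,6.9],[0,0,0,0,6.9],[0,0,0,0,6.9],[0,0,0,0,6.9],[0,0,0,0,6.9]]}}

```text
clock: 12.75
tool_pos: [0.4992, 0.2364, 0.2289]
orientation: [3.067, 0.677, -0.002]
contact_force: [0.0, 1.4, -0.2]
grip_width: 0.0855
grasp_force: 0.0
```

{"api": "play_rows", "payload": {"motion": [[0,0,0,0,6.9],[0,0,0,0,6.9],[0,0,0,0,6.9],[0,0,0,0,0.3],[0,0,0,0,0]]}}

```text
clock: 13.17
tool_pos: [0.4992, 0.2365, 0.2289]
orientation: [3.138, 0.122, -0.001]
contact_force: [0.3, 0.7, -1.1]
grip_width: 0.0857
grasp_force: 0.0
```

{"api": "play_rows", "payload": {"motion": [[0,0.0038,0.0334,0.01,0],[0,0.0038,0.0334,0.01,0],[0,0.0038,0.0334,0.01,0],[0,0.0038,0.0334,0.01,0],[0,0.0038,0.0334,0.01,0],[0,0.0038,0.0334,0.01,0],[0,0,0,0,0],[0,0,0,0,0],[0,0,0,0,0]]}}

```text
clock: 13.92
tool_pos: [0.5371, 0.0389, 0.1695]
orientation: [-3.139, -0.121, 0.0]
contact_force: [0.2, -0.3, 0.3]
grip_width: 0.0856
grasp_force: 0.0
```

```bash
python3 - <<'E'
from h import *
s,S,T,c=pickle.load(open('p5.pkl','rb'))
O=np.array([.66614,.04817])
th=np.linspace(0,2*np.pi,180)
P=np.array([proj(S,[O[0]+.042*np.cos(t),O[1]+.042*np.sin(t),.016]) for t in th]); Q=np.array([proj(S,[O[0]+.047*np.cos(t),O[1]+.047*np.sin(t),.076]) for t in th])
print('foot low',((P[P[:,1].argmax()]-[265,150])*4).round(),'rim left/right',((Q[Q[:,0].argmin()]-[265,150])*4).round(),((Q[Q[:,0].argmax()]-[265,150])*4).round())
s,c=wrist(); A=axes(s); print(s['q'].round(3),s['tool_pos'],np.degrees(np.arctan2(A[1,0],A[0,0])),s['clock'])
pickle.dump((s,c),open('w6.pkl','wb')); save(c,'w6.png')
E
```

```text
foot low [202. 322.] rim left/right [139. 222.] [266. 225.]
[-0.78   0.639  0.88   1.918 -0.634  0.889 -1.069] [0.53710184 0.03890583 0.1695275 ] 4.410867908225276 13.9167
```

View pics/w6.png

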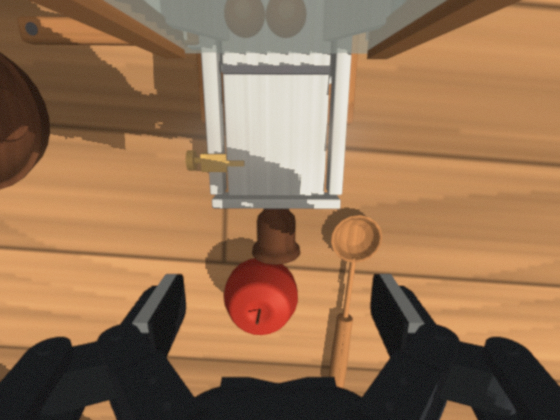

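The wrist view shows the rib as a dark bar from (222,71) to (330,71), and the clip's tooth pointing right with its tip at about (243,162). The knob is at (276,232), with the apple lying lower below it.

```bash
python3 - <<'E'
from h import *
s,c=pickle.load(open('w6.pkl','rb')); g=cv2.cvtColor(c['pixels'],cv2.COLOR_RGB2GRAY).astype(int); im=c['pixels'].astype(int)
for u in (235,255,277,300,320):
    w=np.clip(170-g[60:85,u],0,None); print(u,(np.arange(60,85)*w).sum()/w.sum(), g[62:80,u].tolist())
yel=im[:,:,0]-im[:,:,2]
for u in (218,222,226,230,234,238,241,243,245): print(u,yel[150:174,u].tolist())
k=np.degrees(0); A=axes(s)
print('knob L/R', A.T@(onz(c,257,235,.121)-s['tool_pos']),A.T@(onz(c,296,235,.121)-s['tool_pos']))
E
```

```text
235 69.55327868852459 [218, 216, 201, 158, 122, 109, 110, 110, 113, 111, 105, 114, 160, 204, 218, 219, 220, 219]
255 69.69721115537848 [220, 219, 208, 160, 120, 110, 111, 112, 111, 110, 107, 106, 151, 201, 218, 221, 219, 222]
277 69.84139264990328 [221, 219, 208, 162, 123, 109, 108, 112, 111, 109, 107, 102, 140, 192, 217, 219, 219, 220]
300 69.61509433962264 [198, 185, 173, 143, 118, 111, 112, 111, 110, 110, 108, 105, 142, 197, 220, 222, 223, 222]
320 69.89549180327869 [222, 221, 211, 169, 126, 113, 112, 112, 111, 110, 107, 107, 145, 194, 216, 220, 221, 221]
218 [22, 20, 21, 39, 81, 111, 117, 119, 119, 117, 112, 89, 70, 67, 66, 68, 69, 69, 69, 68, 69, 58, 33, 18]
222 [16, 14, 20, 41, 84, 109, 119, 118, 117, 117, 111, 103, 83, 67, 66, 64, 68, 66, 70, 71, 68, 59, 34, 18]
226 [34, 35, 34, 36, 49, 56, 60, 61, 67, 72, 87, 108, 112, 87, 70, 64, 57, 53, 52, 52, 55, 55, 45, 39]
230 [15, 13, 13, 16, 15, 17, 16, 16, 18, 18, 37, 60, 65, 67, 63, 59, 36, 21, 16, 14, 17, 14, 14, 15]
234 [16, 14, 14, 14, 15, 13, 15, 18, 17, 18, 34, 53, 60, 60, 62, 57, 38, 22, 15, 15, 15, 12, 13, 13]
238 [14, 13, 15, 14, 12, 16, 15, 16, 15, 18, 36, 54, 60, 63, 61, 55, 36, 20, 15, 13, 13, 12, 14, 14]
241 [15, 13, 13, 15, 14, 13, 13, 14, 13, 17, 34, 52, 58, 60, 61, 57, 36, 20, 16, 14, 14, 12, 13, 14]
243 [17, 14, 14, 14, 14, 15, 15, 15, 15, 18, 30, 43, 50, 49, 50, 45, 31, 20, 14, 12, 12, 14, 13, 13]
245 [17, 15, 14, 14, 13, 14, 13, 12, 13, 14, 15, 18, 17, 19, 20, 18, 16, 12, 14, 12, 13, 11, 12, 13]
knob L/R [ 0.00437638 -0.01371163  0.04853164] [0.0043462  0.01107652 0.0485219 ]
```

```bash
python3 - <<'E'
from h import *
s,c=pickle.load(open('w6.pkl','rb')); A=axes(s)
f=lambda u,v,z:(A.T@(onz(c,u,v,z)-s['tool_pos']))[:2]
r=f(277,69.3,.129); t=f(242,163.1,.132); r2=f(235,69.3,.129)
print('rib',r,r2,'tooth',t,'travel',r[0]-t[0],r2[0]-t[0])
print('plate edges y',f(213,203,.13),f(341,203,.13),'rib ends',f(222,69.5,.129),f(330.5,69.5,.129))
print('plate front->knob x', f(277,208,.13)[0]-.017-.0)
E
```

```text
rib [ 0.10026076 -0.00078664] [ 0.10029022 -0.02258439] tooth [ 0.05200806 -0.02037416] travel 0.048252703936131555 0.04828216460955338
plate edges y [ 0.02827178 -0.03843322] [0.02817828 0.03656495] rib ends [ 0.10020402 -0.02933687] [0.1001279  0.02698229]
plate front->knob x 0.008155580914425347
```

{"api": "play_rows", "payload": {"motion": [[0,0.009,-0.001,0,0],[0,0,0,0.015,0],[0,0,0,0.02,0],[0,0,0,0.02,0],[0,0,0,0.0125,0],[0,0,0,0,0],[0,0,0,0,0],[0,0,0,0,0]]}}

```text
clock: 14.63
tool_pos: [0.5467, 0.0406, 0.103]
orientation: [3.139, 0.118, 0.002]
contact_force: [0.3, 1.0, 0.7]
grip_width: 0.0854
grasp_force: 0.0
```

{"api": "play_rows", "payload": {"motion": [[1,0,0,0,0],[1,0,0,0,0],[1,0,0,0,0],[1,0,0,0,0],[1,0,0,0,0],[1,0,0,0,0],[1,0,0,0,0],[1,0,0,0,0]], "grip_force": 70}}

```text
clock: 15.3
tool_pos: [0.5461, 0.0407, 0.1025]
orientation: [-3.139, -0.118, -0.0]
contact_force: [-2.3, 1.3, 9.2]
grip_width: 0.0226
grasp_force: 66.5
```

```bash
cat > meas.py <<'E'
from h import *
s,c=wrist(); A=axes(s); print(s['tool_pos'],s['contact_force'].round(1),s['grip_width'],s['grasp_force'],s['clock'],np.degrees(np.arctan2(A[1,0],A[0,0])))
import sys; pickle.dump((s,c),open(sys.argv[1]+'.pkl','wb')); save(c,sys.argv[1]+'.png')
g=cv2.cvtColor(c['pixels'],cv2.COLOR_RGB2GRAY).astype(int); im=c['pixels'].astype(int); y=im[:,:,0]-im[:,:,2]
u=slice(265,290); p=g[:,u].mean(1); print('gray',p[0:260:4].astype(int).tolist())
m=(y>40); m[:, :150]=0; m[:,275:]=0
print('yel rows by col',{int(k):(np.where(m[:200,k])[0][[0,-1]].tolist(),int(m[:200,k].sum())) for k in range(200,262,4) if m[:200,k].any()})
E
python3 meas.py w7
```

```text
[0.54612938 0.04065972 0.10250942] [-2.3  1.3  9.2] 0.022635743751147717 66.51023579149296 15.3 4.290472398071969
gray [116, 115, 116, 118, 120, 125, 132, 142, 142, 142, 142, 142, 144, 194, 219, 218, 217, 184, 112, 112, 112, 140, 218, 219, 219, 219, 219, 218, 219, 219, 219, 219, 219, 219, 220, 220, 220, 220, 220, 220, 220, 221, 221, 221, 221, 221, 222, 222, 222, 222, 222, 223, 223, 223, 223, 224, 223, 224, 224, 207, 194, 130, 129, 129, 127]
yel rows by col {}
```

{"api": "play_rows", "payload": {"motion": [[1,-0.003,0,-0.0005,0],[1,-0.005,0,0,0],[1,-0.005,0,0,0],[1,-0.005,0,0,0],[1,-0.005,0,0,0],[1,-0.005,0,0,0],[1,-0.005,0,0,0],[1,-0.005,0,0,0],[1,-0.005,0,0,0],[1,-0.003,0,0,0]]}}

```text
clock: 16.18
tool_pos: [0.5008, 0.0373, 0.1027]
orientation: [3.139, 0.118, 0.003]
contact_force: [9.2, 1.7, -10.2]
grip_width: 0.0223
grasp_force: 67.6
```

{"api": "play_rows", "payload": {"motion": [[1,0,0,0,0],[1,0,0,0,0],[1,0,0,0,0],[1,0,0,0,0]]}}

```text
clock: 16.52
tool_pos: [0.5011, 0.0373, 0.1027]
orientation: [3.139, 0.118, 0.003]
contact_force: [9.2, 2.5, -8.1]
grip_width: 0.0227
grasp_force: 67.7
```

```bash
sed -i 's/m\[:200,k\]/m[:260,k]/g' meas.py; python3 meas.py w8
```

```text
[0.50111157 0.0372844  0.1026953 ] [ 9.2  2.5 -8.1] 0.022673984333635367 67.73216055797278 16.5167 4.299857862474693
gray [215, 216, 216, 215, 216, 216, 215, 215, 215, 216, 215, 215, 215, 216, 216, 215, 215, 161, 110, 110, 110, 157, 215, 216, 216, 215, 215, 216, 216, 216, 216, 216, 216, 217, 217, 217, 217, 218, 218, 218, 218, 218, 219, 218, 219, 219, 219, 219, 220, 220, 220, 220, 220, 221, 221, 221, 221, 221, 218, 210, 149, 126, 127, 126, 123]
yel rows by col {200: ([82, 248], 108), 204: ([82, 248], 63), 208: ([82, 93], 12), 212: ([83, 93], 11), 216: ([83, 93], 11), 220: ([83, 93], 11), 224: ([84, 92], 9)}
```

View pics/w8.png

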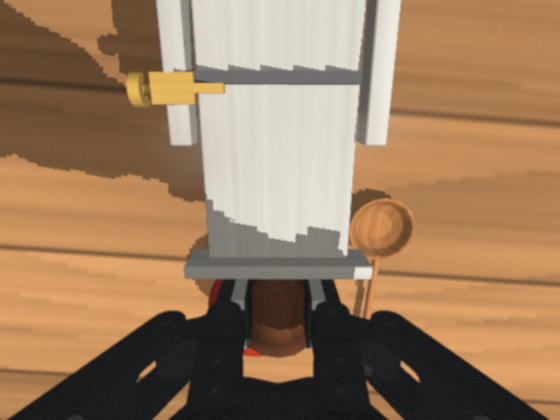

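The wrist view shows the rib at rows 68–84 and the tooth at rows 82–93 (tip at (224,88)), so it still has a few millimetres to go.

```bash
cat > gap.py <<'E'
from h import *
import sys
def edges(p,lo,hi,dark):
    th=(lo+hi)/2; q=p<th if dark else p>th; i=np.where(q)[0]; a,b=i[0],i[-1]
    return a-(th-p[a])/(p[a-1]-p[a]), b+(th-p[b])/(p[b+1]-p[b])
def run(s,c):
    g=cv2.cvtColor(c['pixels'],cv2.COLOR_RGB2GRAY).astype(float); im=c['pixels'].astype(float); y=im[:,:,0]-im[:,:,2]; A=axes(s)
    f=lambda u,v,z:(A.T@(onz(c,u,v,z)-s['tool_pos']))[0]
    lo_=50;hi_=130
    r=[edges(g[lo_:hi_,u-1:u+2].mean(1),110,216,True) for u in (245,277,310,340)]
    t=[edges(y[lo_:hi_,u-1:u+2].mean(1),15,y[lo_:hi_,u-1:u+2].max(),False) for u in (211,216,220)]
    r=np.array(r)+lo_; t=np.array(t)+lo_; print('rib',r.round(1).tolist(),'tooth',t.round(1).tolist())
    rt,rb=r[:,0].max(),np.median(r[:,1]); 
    print('rib x edges',f(277,rt,.129),f(277,rb,.129),'tooth x',f(216,np.median(t[:,0]),.132),f(216,np.median(t[:,1]),.132))
    rc=(f(277,rt,.129)+f(277,rb,.129))/2; tc=(f(216,np.median(t[:,0]),.132)+f(216,np.median(t[:,1]),.132))/2
    print('remaining pull mm',1e3*(rc-tc), 'tcp',s['tool_pos'].round(4),s['contact_force'].round(1),s['clock'])
if len(sys.argv)>1: run(*pickle.load(open(sys.argv[1],'rb')))
else:
    s,c=wrist(); pickle.dump((s,c),open('w9.pkl','wb')); run(s,c)
E
python3 gap.py w8.pkl
```

```text
rib [[67.8, 84.1], [67.7, 84.1], [68.0, 84.5], [67.6, 84.4]] tooth [[82.5, 92.6], [82.6, 92.6], [82.6, 92.7]]
rib x edges 0.09391629366056209 0.08892839107980036 tooth x 0.08927762088594199 0.08622130169353243
remaining pull mm 3.6728810804440153 tcp [0.5011 0.0373 0.1027] [ 9.2  2.5 -8.1] 16.5167
```

{"api": "play_rows", "payload": {"motion": [[1,-0.0015,0,0,0],[1,-0.0015,0,0,0],[1,0,0,0,0],[1,0,0,0,0],[1,0,0,0,0],[1,0,0,0,0]]}}

```text
clock: 17.07
tool_pos: [0.4982, 0.0371, 0.1027]
orientation: [3.139, 0.118, 0.003]
contact_force: [8.5, 2.3, -8.9]
grip_width: 0.0224
grasp_force: 67.7
```

```bash
python3 gap.py; python3 - <<'E'
from h import *
s,c=pickle.load(open('w9.pkl','rb')); im=c['pixels'].astype(int)
for u in (250,285,335): print(u,im[66:98,u].sum(1).tolist() and [tuple(map(int,x)) for x in im[66:98:1,u]])
E
```

```text
rib [[69.8, 84.1], [70.1, 84.1], [65.0, 84.5], [64.6, 84.4]] tooth [[72.9, 83.3], [72.8, 83.3], [72.9, 83.3]]
rib x edges 0.09328367456326983 0.08892909972036613 tooth x 0.09218751070625104 0.0890723843772912
remaining pull mm 0.47643960004686847 tcp [0.4982 0.0371 0.1027] [ 8.5  2.3 -8.9] 17.0667
250 [(157, 152, 144), (134, 129, 124), (126, 124, 115), (124, 121, 113), (117, 115, 111), (117, 112, 110), (115, 109, 109), (113, 110, 108), (114, 110, 110), (115, 112, 110), (110, 106, 105), (115, 109, 107), (111, 106, 104), (115, 110, 108), (112, 107, 105), (116, 110, 108), (109, 105, 101), (109, 106, 101), (159, 155, 147), (199, 194, 184), (215, 209, 197), (215, 210, 199), (218, 213, 201), (217, 211, 199), (218, 213, 201), (218, 212, 200), (217, 213, 202), (219, 217, 204), (217, 212, 201), (218, 213, 201), (217, 210, 199), (220, 215, 202)]
285 [(169, 165, 155), (135, 132, 126), (128, 126, 119), (127, 125, 119), (121, 118, 114), (114, 110, 108), (115, 110, 111), (116, 108, 109), (114, 109, 108), (116, 111, 110), (112, 108, 106), (115, 109, 108), (112, 106, 105), (114, 111, 109), (115, 111, 110), (114, 111, 109), (112, 108, 107), (115, 109, 108), (162, 158, 149), (206, 200, 189), (219, 213, 201), (219, 215, 203), (220, 215, 202), (220, 216, 204), (220, 215, 203), (220, 216, 204), (219, 214, 202), (221, 216, 203), (220, 216, 203), (221, 216, 205), (221, 217, 203), (221, 216, 204)]
335 [(221, 218, 205), (222, 219, 204), (221, 218, 206), (209, 205, 191), (163, 161, 151), (126, 123, 120), (116, 113, 111), (113, 108, 108), (112, 110, 107), (114, 112, 111), (114, 111, 112), (116, 111, 110), (116, 111, 110), (114, 109, 109), (115, 111, 110), (113, 109, 109), (110, 104, 104), (106, 103, 101), (144, 139, 133), (200, 195, 184), (222, 218, 206), (224, 221, 210), (224, 220, 209), (225, 221, 210), (225, 221, 210), (225, 221, 211), (224, 220, 208), (224, 221, 210), (225, 220, 209), (223, 220, 210), (226, 221, 211), (227, 223, 212)]
```

{"api": "play_rows", "payload": {"motion": [[1,-0.0005,0,0,0],[1,0,0,0,0],[1,0,0,0,0],[1,0,0,0,0],[1,0,0,0,0],[1,0,0,0,0],[1,0,0,0,0],[1,0,0,0,0],[1,0,0,0,0],[1,0,0,0,0]]}}

```text
clock: 17.95
tool_pos: [0.4977, 0.037, 0.1027]
orientation: [3.139, 0.118, 0.003]
contact_force: [8.7, 3.3, -9.0]
grip_width: 0.0226
grasp_force: 67.7
```

```bash
python3 gap.py; python3 - <<'E'
from h import *
S0=pickle.load(open('p5.pkl','rb'))[1]['pixels'].astype(float); S=camera('scene')['pixels'].astype(float)
T0=pickle.load(open('c0.pkl','rb'))['top']['pixels'].astype(float); T=camera('top')['pixels'].astype(float)
def rep(a,b,x0,x1,y0,y1,n):
    print(n,'R-B before'); print((a[y0:y1:2,x0:x1:2,0]-a[y0:y1:2,x0:x1:2,2]).astype(int)); print('after'); print((b[y0:y1:2,x0:x1:2,0]-b[y0:y1:2,x0:x1:2,2]).astype(int))
rep(S0,S,304,340,178,198,'scene hopper bottom')
rep(T0,T,255,285,170,192,'top hopper')
d=np.abs(S-S0).max(2)[195:235,296:335]; v,u=np.where(d>35); print('scene cup-area changes',len(u),[(int(a)+296,int(b)+195) for a,b in zip(u,v)][:40])
E
```

```text
rib [[69.6, 84.1], [69.6, 84.1], [69.9, 84.5], [69.5, 84.4]] tooth [[71.4, 82.0], [71.4, 82.1], [71.4, 82.0]]
rib x edges 0.09333645101147536 0.08893230300339697 tooth x 0.09260963750091139 0.08944355773300157
remaining pull mm 0.10777939047969254 tcp [0.4977 0.037  0.1027] [ 8.7  3.3 -9. ] 17.95
scene hopper bottom R-B before
[[ 30  22  23  21  19  20  19  13  10  14   9  16   8  14  13  10  15  43]
 [ 30  17  18  20  22  22  16  12  13  13  14  12  14  13  13  10  14  41]
 [ 24  11  11  13  14  19  17  13  13  12  14  14  10  14  13  12  13  46]
 [ 44  21  11  10  13  20  26  19  13   9  17  26  30  19  13  11  13  48]
 [102  83  59  40  26  31  30  32  19  17  23  31  32  25  12  10  17  60]
 [103 107 102  98  90  77  61  44  36  36  28  29  31  24  12  13  15  67]
 [105 105 105 104 107 105 103  94  84  77  48  31  23  17  13  10  17  72]
 [101 103 104 107 101 106  99 107 109 108 104  88  62  42  25  14  19  78]
 [110 110 108 103 108 102 106 107 112 114 110 110 114 107  93  71  50  90]
 [111 111 112 115 107 106 106 108 112 110 111 110 106 109 111 109 107 107]]
after
[[ 28  17  20 
[... 1959 characters left out ...]
91]
 [ 55  17  11  11  19  25  15  12  13  14  12  11  15  45  86]
 [ 63  31  11  12  13  16  14  13  12  15  12  10  20  68 100]
 [ 69  55  17  13  11  12  12  12  13  12  13  11  30  95 110]]
scene cup-area changes 42 [(296, 201), (297, 201), (298, 201), (296, 202), (297, 202), (298, 202), (299, 202), (296, 203), (297, 203), (298, 203), (299, 203), (296, 204), (296, 210), (297, 210), (298, 210), (296, 211), (297, 211), (298, 211), (310, 211), (311, 211), (296, 212), (297, 212), (298, 212), (309, 212), (310, 212), (311, 212), (312, 212), (309, 213), (310, 213), (311, 213), (312, 213), (313, 213), (314, 213), (315, 213), (316, 213), (311, 214), (312, 214), (313, 214), (314, 214), (315, 214)]
```

```bash
python3 - <<'E'
from h import *
T=camera('top'); O=np.array([.66614,.04817]); a=np.radians(4.3); X=np.array([np.cos(a),np.sin(a)]);Y=np.array([-X[1],X[0]])
pickle.dump(T,open('t9.pkl','wb'))
for u,v in [(268,180),(273,179),(265,186)]:
    print((u,v),[(z,((onz(T,u,v,z)[:2]-O)@np.array([X,Y]).T*1e3).round().tolist()) for z in (.03,.06,.11,.14)])
p=T['pixels'].astype(int); p0=pickle.load(open('c0.pkl','rb'))['top']['pixels'].astype(int)
for n,q in (('before',p0),('after',p)):
    print(n); print((q[174:194,258:282,0]-q[174:194,258:282,2])); 
print('gray after'); print(p[174:194,258:282].mean(2).astype(int))
E
```

```text
(268, 180) [(0.03, [24.0, 2.0]), (0.06, [20.0, 2.0]), (0.11, [14.0, 1.0]), (0.14, [10.0, 1.0])]
(273, 179) [(0.03, [26.0, -19.0]), (0.06, [23.0, -19.0]), (0.11, [16.0, -19.0]), (0.14, [13.0, -18.0])]
(265, 186) [(0.03, [0.0, 16.0]), (0.06, [-3.0, 16.0]), (0.11, [-9.0, 15.0]), (0.14, [-12.0, 15.0])]
before
[[  7   7   9  12  14  13  11   8   7   7   7   7   9  13  17  18  18  14
   10   8   7   8   8  12]
 [  7   9  13  17  19  17  15   9   7   7   7   8  10  15  18  21  21  16
   11   7   6   7   8  11]
 [  7  10  14  20  21  20  15  11   8   8   7   9  10  16  20  20  20  15
   10   7   7   7   8  11]
 [  6  10  14  17  20  19  18  14  10  10   9  10  13  17  19  19  16  13
    9   7   7   7   8  10]
 [  7   8  11  15  18  17  20  18  16  13  13  15  17  19  18  15  11  10
    7   6   8   8   7  10]
 [  6   7   8  10  12  15  19  20  19  18  15  16  19  19  19  13  10   6
    7   7   8   7   7  11]
 [  8   7   7   7   9  12  16  18  19  16  15  15  17  18  15  12   7   7
    6   7   7   8  10  14]
 [  6   7   7   7   8   9  13  16  15  13  11  14  15  14  12   9   7   7
    7   7   
[... 4586 characters left out ...]
26 128 127 125 120 117 116 121 131 144 147 141 137 137 137 139 138
  138 144 139 127 114  96]
 [119 133 135 131 134 136 134 134 134 142 153 154 151 154 157 159 161 157
  155 165 161 140 126 110]
 [122 145 150 142 152 159 160 161 160 165 170 171 170 173 177 178 179 175
  172 180 175 153 135 120]
 [123 155 163 157 169 180 181 179 180 182 184 184 182 184 186 184 185 182
  179 183 178 159 137 125]
 [122 157 167 163 177 186 187 186 185 187 186 187 186 186 187 186 187 184
  179 177 175 158 136 122]
 [115 152 167 169 182 189 186 187 186 186 187 186 187 186 186 186 186 184
  178 173 172 157 135 120]
 [108 146 166 170 185 189 187 186 186 186 185 186 186 187 187 186 186 185
  179 172 174 163 139 122]]
```

```bash
python3 -c "
from rig import *
print(finish_job())"
```

```text
the job is handed in; nothing more can be done
None
```

I handed the job in at about 18 s. The cup stands upright under the outlet, and the arm still holds the slide with the rib within about 0.2 mm of the clip's tooth. The hopper looked empty in the last images and I saw no spill, but I could make out only three of the six nuts in the cup through the outlet.

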